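Set the slide gauge: dial to the index, fence home to its hidden stop

TASK

Set up the slide gauge for the next batch. Turn its dial until the pointer stands at the index clip; then, with the screwdriver held in the gripper and not with the fingers, gently nudge the steel fence into the tunnel until it is fully home against the stop inside, and lay the screwdriver back on the bench clear of the gauge. Leave the loose things round about where they are.

Things in the scene. Friction and masses are not known exactly. Their poses are not given: they have to be found in the camera images.
- gauge: Fixed slide gauge: steel base plate x -115 to +140 mm, y +-75 mm, 12 mm thick; origin on the bench. x is the way the fence is pushed home, z up. At x -10 to +140 mm stands a grey tunnel housing, top at z = 60 mm, the dial on top of it. In front, two low rails (tops 24 mm over the bench, inner faces 23.5 mm either side of y = 0) guide the fence along x on the plate
- dial_axis (a point): Centre of the dial's upper face (z = 70 mm), on its vertical axis, 62.5 mm along the gauge's x. The dial is an aluminium disc 110 mm across with a low black pointer ridge and, opposite the pointer, a steel post of 12 mm diameter, its axis 38 mm from the dial's axis, standing from z = 70 to 102 mm, by which the dial is pushed or turned
- dial (a joint): Dial angle, rad, counter-clockwise seen from above, range -0.3 to 5.0; friction about 0.2 N m, stays where left. At 0 the pointer shows along the gauge's +x, at q it shows q counter-clockwise from there. Through a screw inside, each rad more moves the hidden stop 5 mm along the gauge's +x: set the dial before the fence
- pointer_tip (a point): Outer end of the dial's pointer, 58.5 mm from the dial's axis, at z = 70 mm
- dial_post (a point): Centre of the top face of the dial's post (z = 102 mm)
- index_mark (a point): Point of the small fixed dark-steel index clip, with a white line on it, on the bezel (10 x 10 mm, top at z = 70 mm), 58.5 mm from the dial's axis: the pointer tip must come to this point
- fence: Loose steel block 100 x 44 x 34 mm, 0.6 kg, between the rails with 1.5 mm play each side, its far part in the tunnel. Origin at the bottom centre of its rear (struck) face, 12 mm over the bench; x points into the tunnel, z up; the struck face spans y +-22, z 0 to 34 mm. Slides with dry friction of some 3 to 7 N and stays where left
- stop_button (a joint): Travel, m, of the small spring button in the face of the hidden stop in the tunnel: 0 free, 0.005 when the fence is against the stop's solid face; under 3 N. The stop cannot be seen and its place varies: from its start the fence has about 20 to 60 mm to go once the dial is set, ending with its struck face 15 to 40 mm outside the tunnel mouth
- screwdriver: Loose screwdriver, orange handle, 193 mm long, 0.09 kg, lying on the bench; x runs from handle to blade. Measured from the middle of its length the handle spans x = -96 to -6 mm (27 mm diameter), the steel shaft (5 mm diameter) on to x = +95 mm, all on one axis 13.5 mm over the bench. Round, so it may roll
- driver_mid (a point): Point on the screwdriver's axis at the middle of its length
- core_small: Loose bystander: bare grey steel ring core, 56 mm across, 20 mm high; origin under its centre
- core_mid: Loose bystander: bare grey steel ring core, 64 mm across, 22 mm high; origin under its centre
- tape_red: Loose bystander: roll of dark red tape, 85 mm across, 20 mm high; origin under its centre
- tub: Loose bystander: small blue plastic tub, 71 mm across, 41 mm high; origin under its centre
- terminals: Loose bystander: cream screw-terminal strip 20 x 102 x 14 mm; origin under its centre

How it is judged:
On the way, in this order (a step that is already met when the one before it is completed fails the run):
1. the dial's pointer stands still at the index clip (within 4 mm) (horizontal distance between pointer_tip and index_mark below 0.004 m and velocity of joint dial between -0.05 and 0.05 rad/s), for 0.2 s.
2. the screwdriver touches the fence (contact force between screwdriver and fence above 0.5 N).
3. the fence has met the stop (button pressed 3.5 mm or more) (value of joint stop_button above 0.0035 m), for 0.1 s.
At the end, for the whole second after the job is handed in: The pointer tip is within 4 mm of the index mark, the fence is home within 1.5 mm of the hidden stop (button pressed at least 3.5 of 5 mm), and the screwdriver lies flat and still on the bench, touching neither gauge nor fence (horizontal distance between pointer_tip and index_mark below 0.004 m and value of joint stop_button above 0.0035 m and height (world z) of driver_mid between 0.005 and 0.022 m and angle between screwdriver's own x axis and vertical between 1.4 and 1.75 rad and linear speed of screwdriver below 0.03 m/s and linear speed of fence below 0.01 m/s and contact force between screwdriver and gauge below 0.1 N and contact force between screwdriver and fence below 0.1 N).
It fails at once if the fence is touched by the fingers or the arm (contact force between any of the fingers, the arm and fence above 0.5 N).
It fails at once if the screwdriver strikes or presses the fence with more than 40 N (contact force between screwdriver and fence above 40 N).
It fails at once if a loose bystander is moved more than 25 mm (distance of any of core_small, core_mid, tape_red, tub, terminals from where it was at the start of the episode above 0.025 m).
It also fails if it takes over 64 s, if anything falls off the work surface, if the arm or the gripper's body presses on something with over 40 N, if the wrist force passes 120 N, or if a joint passes its speed limit or range.

ROBOT

A 7-joint arm with a two-finger parallel gripper is mounted at the origin on a cart in front of the work surface, level with it; the furniture and walls round the work are solid. World frame = base frame: x ahead of the robot, y to its left, z up, the work surface at z = 0. Lengths are in m, angles in rad, forces in N, time in s.
With the tool pointing down it reaches from about 0.425 to 0.925 m from the base axis. Payload 6.8 kg.
Tool frame: the origin (TCP) lies at the very end of the fingers, on their centre line; the grasp point (between the pads) lies 19 mm behind it; x points along the fingers, y is the direction in which the jaws open and shut, and the axes are right-handed (so a half turn about x gives the same grasp; the last joint's range is limited). The gripper opens to 85 mm and grips with 20 to 120 N. Pads are 22 mm wide; open, the fingers measure 114 mm over their backs; the gripper's body (76 mm by 85 mm) begins 54 mm behind the grasp point. The pads swing forward as they close: fully open they stand 13 mm farther back than shut.
Start: joints at [-1.277, 0.477, 0.022, 1.555, -0.011, 1.109, -0.083], TCP at [0.264, 0.621, 0.231] pointing down, gripper open.
Joint ranges: [-2.96, 2.96], [-0.34, 2.1], [-1.41, 1.46], [0.24, 2.44], [-1.37, 4.51], [0.17, 1.92], [-2.96, 2.96]. Speed limits (rad/s): [2.39, 2.39, 3.14, 3.14, 3.14, 3.14, 3.14].

INTERFACE

Orientations are given as a rotation vector (axis times angle).
In Python, from bench import get_obs, grab_frame, camera_info, hand_in gives the robot as it stands.
- The arm moves only by the tool apply_moves, never from a script. Its argument "series" is text: rows parted by semicolons, each of 7 numbers parted by spaces: the turn, a rotation vector about the tool's x, y, z in rad, then the shift along the tool's x, y, z in m, then the opening, from 0 (shut) to 1 (fully open). In form: wx wy wz tx ty tz hand; .... A call has 1 to 12 rows; each row is the pose to reach, as a shift and turn from the pose commanded when the call began, along the tool's axes at that moment; what a row does not reach only later rows make up. A row lasts 1/8 s, in which the tool goes at most 62.5 mm and 10.7 degrees, less where a joint would pass 70% of its speed; a pose out of reach is approached as far as the arm can. A call with a gripper value outside its range is refused whole. The fingers move at their own pace and stop on an object; "force" is the grip in N (left out, the last holds). Time passes only in rows, so rows that repeat a pose let the fingers close. It gives the time, the measured TCP pose, the force and the opening at its end, in the units of the state.
- get_obs(): the state, without advancing time (a new reading comes with each control period).
- grab_frame(name): name is "side" or "top"; returns the picture (400x640x3 uint8, blue, green, red); there is no depth.
- camera_info(name): a dict with "fov_y" (degrees; the focal length in pixels is half the picture's height over the tangent of half this angle, whatever the lens; pixels are square), "cx", "cy" (the principal point, pixels), "rvec" (rotation vector, rad) and "tvec" (3), from world to camera coordinates, as OpenCV has them. Camera axes: x right, y down, z forward; pixel columns grow to the right and rows downward; lengths in m; the calibration is good to about 2 mm. A picture is of the moment at which its call begins. camera_info takes no time and is no camera call.
- hand_in(): hands the job in, once; it reports no verdict.
The state is a dict: "clock": time; "joints": joint angles; "qvel": joint speeds; "tau": joint torques, N m; "tcp_pos": TCP position; "orientation": TCP orientation; "contact_force": force on the tool from outside, world axes, zero at the start; "moment": the same for the moment, N m; "grip_width": finger opening in m.
Only numpy, scipy, OpenCV 4.12 (cv2) and the standard library are available. Lean on these libraries where they do the work, as an engineer would, in place of code of your own. Each camera call takes 0.05 s, during which the arm holds its last target.

## Working session

There is one attempt and no reset: what is moved stays moved. The work goes in short steps, Python scripts to look and compute and a tool call to move; the robot and the scene stay as the last step left them, time stands still between calls to the robot, and variables do not carry over. Pictures are saved under pics/ and viewed, and the job is handed in when it is done.

Besides the shell and the picture viewer there is one more tool, called after "Request:" in YAML: its name, and indented under it one key for each argument. apply_moves: Moves the arm, as the interface text tells. Its arguments: {"type":"object","properties":{"series":{"type":"string"},"force":{"type":"number"}},"required":["series"]}

```bash
mkdir -p pics; ls; python3 - <<'E'
from bench import *
import cv2
print(get_obs())
for n in("side","top"):
    print(n,camera_info(n)); cv2.imwrite(f"pics/{n}0.png",grab_frame(n))
E
```

```text
pics
{'clock': 0.0, 'joints': array([-1.27709157,  0.47778537,  0.02235366,  1.55641477, -0.01148844,
        1.10930178, -0.08312699]), 'qvel': array([ 0.00098062, -0.00149454,  0.00055432,  0.00018047, -0.00013296,
       -0.00020183,  0.00045469]), 'tau': array([-4.91470331e-06, -5.96447933e+01,  1.60808869e+00, -2.81184751e+01,
        1.24994642e-02,  9.60174773e-03,  1.09158182e-05]), 'tcp_pos': array([0.26377827, 0.62070418, 0.23035135]), 'orientation': array([ 0.31381408,  1.54792588, -0.31660761]), 'contact_force': array([-0.77413891,  0.23442807,  0.44850525]), 'moment': array([0.00773289, 0.00649653, 0.04022684]), 'grip_width': 0.08512873272325829}
side {'fov_y': 42.9602078266553, 'cx': 318.7529528426342, 'cy': 204.2350925802431, 'rvec': array([ 1.97624584, -1.18992782,  0.60075217]), 'tvec': array([-0.22978523,  0.39656515,  1.12161438])}
top {'fov_y': 44.244948480070555, 'cx': 323.4272721507156, 'cy': 198.25281321877526, 'rvec': array([ 2.13580743, -2.19363989,  0.14710049]), 'tvec': array([0.0370286 , 0.57346711, 1.39563617])}
```

View pics/top0.png

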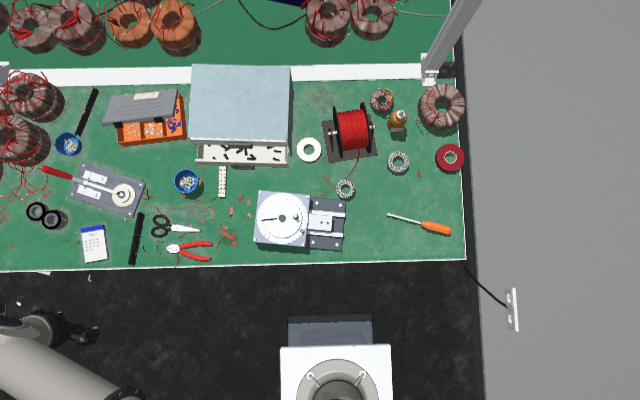

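View pics/side0.png

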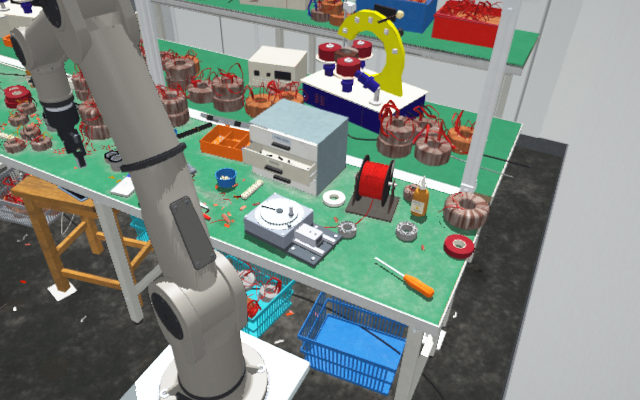

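The top view shows the gauge at about (300,218), its tunnel to the left, with the fence end at about (335,218). The screwdriver lies at (390–450, 215–230) with its blade to the left. I'll zoom in next.

```bash
cat > h.py <<'E'
import numpy as np,cv2
from bench import *
from scipy.spatial.transform import Rotation as R
def cam(n):
    c=camera_info(n); f=200/np.tan(np.radians(c['fov_y'])/2)
    K=np.array([[f,0,c['cx']],[0,f,c['cy']],[0,0,1]]); return K,cv2.Rodrigues(c['rvec'])[0],c['tvec']
def ray(n,u,v,z):
    K,r,t=cam(n); d=r.T@np.linalg.inv(K)@np.array([u,v,1.]); o=-r.T@t
    return o+d*(z-o[2])/d[2]
def proj(n,p):
    K,r,t=cam(n); return cv2.projectPoints(np.atleast_2d(np.float64(p)),cv2.Rodrigues(r)[0],t,K,None)[0][:,0]
def crop(n,img,x0,y0,w,h,s,name):
    cv2.imwrite('pics/'+name,cv2.resize(img[y0:y0+h,x0:x0+w],None,fx=s,fy=s,interpolation=cv2.INTER_CUBIC))
E
python3 - <<'E'
from h import *
t=cv2.imread('pics/top0.png');s=cv2.imread('pics/side0.png')
crop('top',t,245,175,110,85,7,'t0a.png')
crop('top',t,370,135,100,110,5,'t0b.png')
crop('side',s,235,180,115,90,6,'s0a.png')
E
```

```text
(no output)
```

View pics/t0a.png

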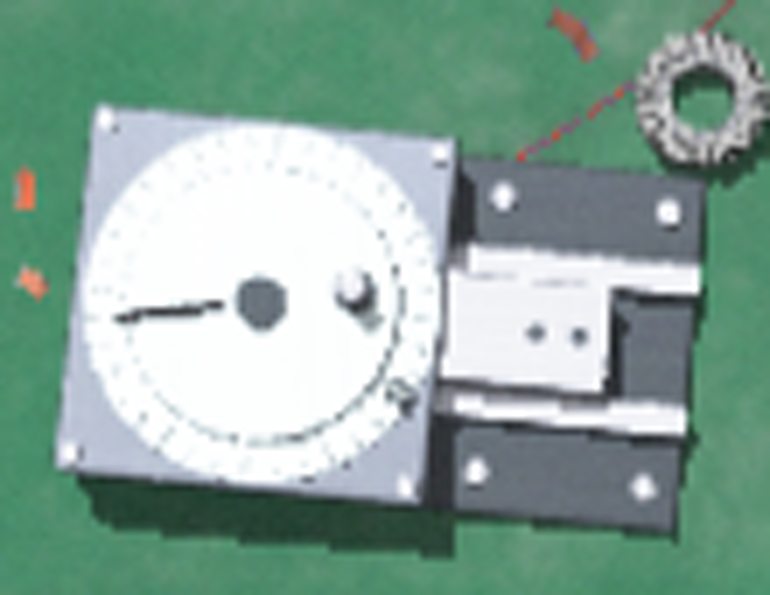

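View pics/t0b.png

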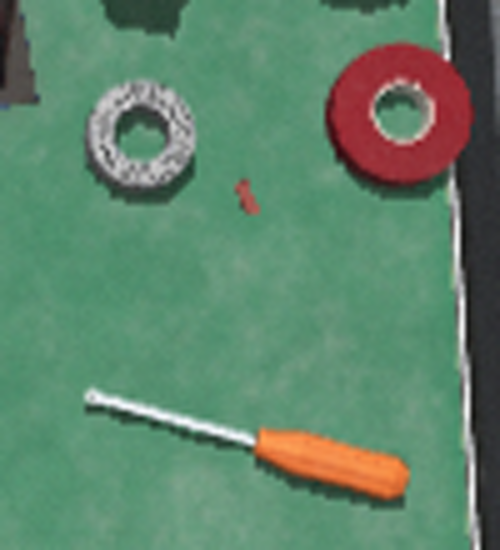

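View pics/s0a.png

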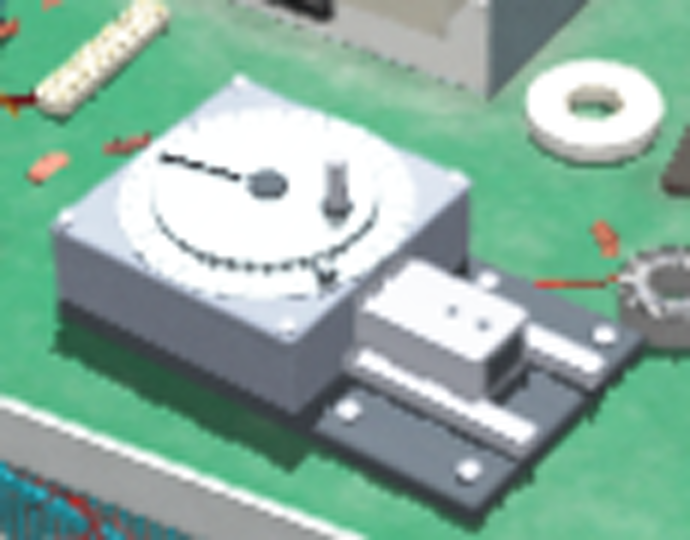

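The zoomed top view shows the pointer to the left at (262,220), the post at (296,217) and the index clip at lower right, (302,231). The fence's struck face is near column 332.

```bash
python3 - <<'E'
from h import *
np.set_printoptions(precision=4,suppress=True)
P=lambda x,y,z,s=7,x0=245,y0=175: ray('top',x0+(x+.5)/s-.5,y0+(y+.5)/s-.5,z)
c=np.array([P(*a,.06) for a in[(98,104),(457,141),(420,503),(58,469)]]);print("corners",c, np.linalg.norm(np.roll(c,-1,0)-c,axis=1),c.mean(0))
b=np.array([P(708,180,.012),P(675,535,.012)]);print("plate end",b,np.linalg.norm(b[0]-b[1]))
d=P(262,304,.07);print("dial hub",d)
for n,a in dict(post=(352,285,.102),tip=(117,319,.07),clip=(402,396,.07),clipfar=(410,405,.07),clipnear=(393,385,.07)).items():
    p=P(*a);v=p-d;print(n,p,np.linalg.norm(v[:2]),np.degrees(np.arctan2(v[1],v[0])))
f=np.array([P(610,290,.046),P(605,392,.046)]);print("fence",f,np.linalg.norm(f[0]-f[1]))
Q=lambda x,y,z: P(x,y,z,5,370,135)
print("blade",Q(88,397,.0135),"handle end",Q(408,482,.0135),"junction",Q(257,440,.0135))
print("cmid",Q(140,133,.022),"tape",Q(400,114,.02),"csmall",P(703,95,.02))
g=[245+402/7-.5,0]
# side
S=lambda x,y,z: ray('side',235+(x+.5)/6-.5,180+(y+.5)/6-.5,z)
d=S(268,185,.07)
for n,a in dict(hub=(268,185,.07),post=(337,165,.102),tip=(163,157,.07),clip=(324,277,.07)).items():
    p=S(*a);v=p-d;print('side',n,p,np.linalg.norm(v[:2]),np.degrees(np.arctan2(v[1],v[0])))
E
```

```text
corners [[0.6014 0.2067 0.06  ]
 [0.5824 0.0606 0.06  ]
 [0.4357 0.079  0.06  ]
 [0.4533 0.2245 0.06  ]] [0.1473 0.1478 0.1465 0.1492] [0.5182 0.1427 0.06  ]
plate end [[ 0.5693 -0.0443  0.012 ]
 [ 0.4207 -0.0256  0.012 ]] 0.1497085916365141
dial hub [0.5169 0.1405 0.07  ]
post [0.5208 0.1028 0.102 ] 0.03795615376365613 -84.14179769578948
tip [0.5124 0.1989 0.07  ] 0.058528280640631446 94.41644422207119
clip [0.4784 0.085  0.07  ] 0.06756414234213205 -124.7590588639759
clipfar [0.4747 0.0819 0.07  ] 0.0722525627466437 -125.75212710598448
clipnear [0.4829 0.0885 0.07  ] 0.06212799544071224 -123.1886703389556
fence [[ 0.5209 -0.0005  0.046 ]
 [ 0.4792  0.0028  0.046 ]] 0.04188892732487887
blade [ 0.5253 -0.1651  0.0135] handle end [ 0.4703 -0.3511  0.0135] junction [ 0.4973 -0.2635  0.0135]
cmid [ 0.6808 -0.2015  0.022 ] tape [ 0.6888 -0.3575  0.02  ] csmall [ 0.6044 -0.0429  0.02  ]
side hub [0.5193 0.1426 0.07  ] 0.0 0.0
side post [0.5145 0.1003 0.102 ] 0.04261802508630995 -96.54997618872477
side tip [0.5134 0.1995 0.07  ] 0.05722620086988311 95.90508383396848
side clip [0.4724 0.0838 0.07  ] 0.0752314802375683 -128.566111433796
```

```bash
python3 - <<'E'
from h import *
np.set_printoptions(precision=4,suppress=True)
t=cv2.imread('pics/top0.png');s=cv2.imread('pics/side0.png')
a=cv2.resize(t[218:242,288:318],None,fx=13,fy=13,interpolation=cv2.INTER_NEAREST)
b=cv2.resize(s[214:238,274:304],None,fx=13,fy=13,interpolation=cv2.INTER_NEAREST)
cv2.imwrite('pics/clip0.png',np.hstack([a,b]))
D=np.array([.5172,.1414,.07]);
for n,(x0,y0) in dict(top=(288,218),side=(274,214)).items():
  for ang in(-120,-125,-130):
    for r in(.0585,.0685):
        u=proj(n,D+r*np.array([np.cos(np.radians(ang)),np.sin(np.radians(ang)),0]))[0]
        print(n,ang,r,u,(u-[x0,y0]+.5)*13)
o=get_obs();print(R.from_rotvec(o['orientation']).as_matrix())
E
```

```text
top -120 0.0585 [299.8901 227.8024] [161.0715 133.9311]
top -120 0.0685 [303.0091 229.4973] [201.6181 155.9653]
top -125 0.0585 [298.9478 229.3584] [148.8215 154.1589]
top -125 0.0685 [301.9067 231.3209] [187.2875 179.6711]
top -130 0.0585 [297.873  230.8282] [134.8492 173.2669]
top -130 0.0685 [300.649  233.0437] [170.9365 202.0678]
side -120 0.0585 [289.1963 221.8962] [204.0519 109.15  ]
side -120 0.0685 [290.9536 223.8274] [226.8966 134.2558]
side -125 0.0585 [287.6088 222.4524] [183.4143 116.3816]
side -125 0.0685 [289.0887 224.4851] [202.6535 142.8062]
side -130 0.0585 [285.9514 222.92  ] [161.8688 122.46  ]
side -130 0.0685 [287.1405 225.0382] [177.3261 149.9968]
[[-0.0006  0.391   0.9204]
 [-0.0016  0.9204 -0.391 ]
 [-1.     -0.0017  0.0001]]
```

View pics/clip0.png

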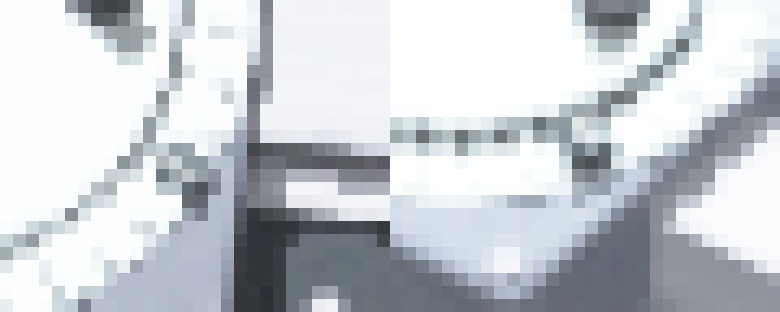

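Request:
apply_moves:
  series: "0.18 0 0 0 -0.038 0.044 0.5; 0.36 0 0 0 -0.075 0.088 0.5; 0.54 0 0 0 -0.113 0.132 0.5; 0.72 0 0 0 -0.150 0.176 0.5; 0.9 0 0 0 -0.188 0.22 0.5; 1.08 0 0 0.02 -0.226 0.263 0.5; 1.08 0 0 0.04 -0.263 0.307 0.5; 1.08 0 0 0.06 -0.301 0.351 0.5; 1.08 0 0 0.06 -0.338 0.395 0.5; 1.08 0 0 0.06 -0.376 0.439 0.5; 1.08 0 0 0.06 -0.376 0.439 0.5; 1.08 0 0 0.06 -0.376 0.439 0.5"
  force: 40

```text
clock: 1.6
tcp_pos: [0.5206, 0.1038, 0.171]
orientation: [1.143, 1.251, -1.144]
contact_force: [0.5, 0.5, 0.6]
grip_width: 0.0427
```

```bash
python3 - <<'E'
from h import *
np.set_printoptions(precision=4,suppress=True)
o=get_obs();print(o['tcp_pos'],R.from_rotvec(o['orientation']).as_matrix(),o['joints'])
crop('s',grab_frame('side'),205,120,160,130,5,'s1.png')
E
```

```text
[0.5206 0.1038 0.171 ] [[-0.0008  0.9961  0.0886]
 [ 0.0002  0.0886 -0.9961]
 [-1.     -0.0008 -0.0003]] [-0.6547  0.3274  0.4167  1.9819 -0.1721  0.8666 -0.057 ]
```

View pics/s1.png

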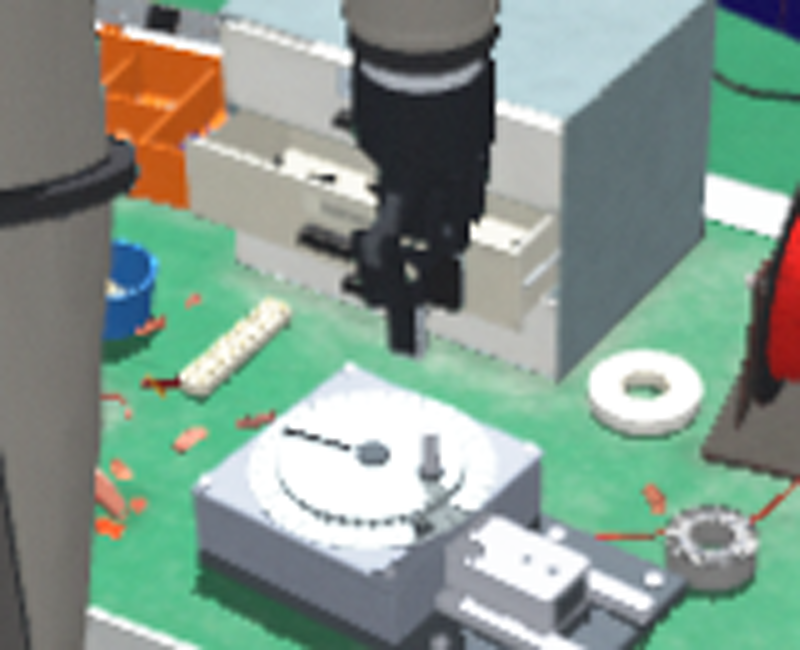

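The side view shows the post at crop (430,440), with the open jaws above it. I'll descend and close.

Request:
apply_moves:
  series: "0 0 0 0.03 0 0 0.5; 0 0 0 0.06 0 0 0.5; 0 0 0 0.08 0 0 0.5; 0 0 0 0.094 0 0 0.5; 0 0 0 0.094 0 0 0.5; 0 0 0 0.094 0 0 0; 0 0 0 0.094 0 0 0; 0 0 0 0.094 0 0 0; 0 0 0 0.094 0 0 0; 0 0 0 0.094 0 0 0; 0 0 0 0.094 0 0 0"
  force: 40

```text
clock: 3.02
tcp_pos: [0.5216, 0.1038, 0.0782]
orientation: [1.145, 1.25, -1.142]
contact_force: [-1.7, 0.8, 6.5]
grip_width: 0.0107
```

```bash
cat >> h.py <<'E'
def arc(total,steps):
    o=get_obs();M=R.from_rotvec(o['orientation']).as_matrix();D=np.array([.5172,.1414]);p=o['tcp_pos'][:2]-D
    a=np.arctan2(p[1],p[0]);r=.038;print('now',np.degrees(a),np.linalg.norm(p))
    for k in range(1,steps+1):
        th=np.radians(total)*k/steps
        d=np.array([*(r*np.array([np.cos(a+th),np.sin(a+th)])-p),0]);print(round(-th,3),(M.T@d).round(4))
E
python3 -c "
from h import *
arc(70,10)"
```

```text
now -83.32537037839168 0.03784866037556777
-0.122 [ 0.      0.0046 -0.0003]
-0.244 [ 0.      0.0092 -0.0012]
-0.367 [ 0.      0.0135 -0.0027]
-0.489 [ 0.      0.0177 -0.0048]
-0.611 [ 0.      0.0216 -0.0073]
-0.733 [ 0.      0.0252 -0.0103]
-0.855 [ 0.0001  0.0283 -0.0137]
-0.977 [ 0.0001  0.031  -0.0175]
-1.1 [ 0.0001  0.0333 -0.0215]
-1.222 [ 0.0001  0.035  -0.0258]
```

Request:
apply_moves:
  series: "-0.122 0 0 0 0.0046 -0.0003 0; -0.244 0 0 0 0.0092 -0.0012 0; -0.367 0 0 0 0.0135 -0.0027 0; -0.489 0 0 0 0.0177 -0.0048 0; -0.611 0 0 0 0.0216 -0.0073 0; -0.733 0 0 0 0.0252 -0.0103 0; -0.855 0 0 0 0.0283 -0.0137 0; -0.977 0 0 0 0.031 -0.0175 0; -1.1 0 0 0 0.0333 -0.0215 0; -1.222 0 0 0 0.035 -0.0258 0; -1.222 0 0 0 0.035 -0.0258 0"

```text
clock: 4.4
tcp_pos: [0.5553, 0.1317, 0.0782]
orientation: [0.206, 1.558, -0.205]
contact_force: [3.5, -2.5, 3.8]
grip_width: 0.0106
```

```bash
python3 -c "
from h import *
arc(69,10)
o=get_obs();print(o['contact_force'],o['joints'],o['grip_width'])
crop('s',grab_frame('side'),205,120,160,130,5,'s2.png')"
```

```text
now -14.239735780416611 0.03927030754396814
-0.12 [ 0.      0.0045 -0.0016]
-0.241 [ 0.      0.009  -0.0025]
-0.361 [ 0.      0.0134 -0.0039]
-0.482 [ 0.      0.0175 -0.0058]
-0.602 [-0.      0.0214 -0.0082]
-0.723 [-0.      0.025  -0.0111]
-0.843 [-0.      0.0282 -0.0144]
-0.963 [-0.     0.031 -0.018]
-1.084 [-0.      0.0333 -0.0219]
-1.204 [-0.      0.0351 -0.0261]
[ 3.47786049 -2.45179419  3.78205447] [-0.37326332  0.4966614   0.03920847  1.936896   -0.02760715  0.70540805
  0.99114339] 0.010643197831014386
```

View pics/s2.png

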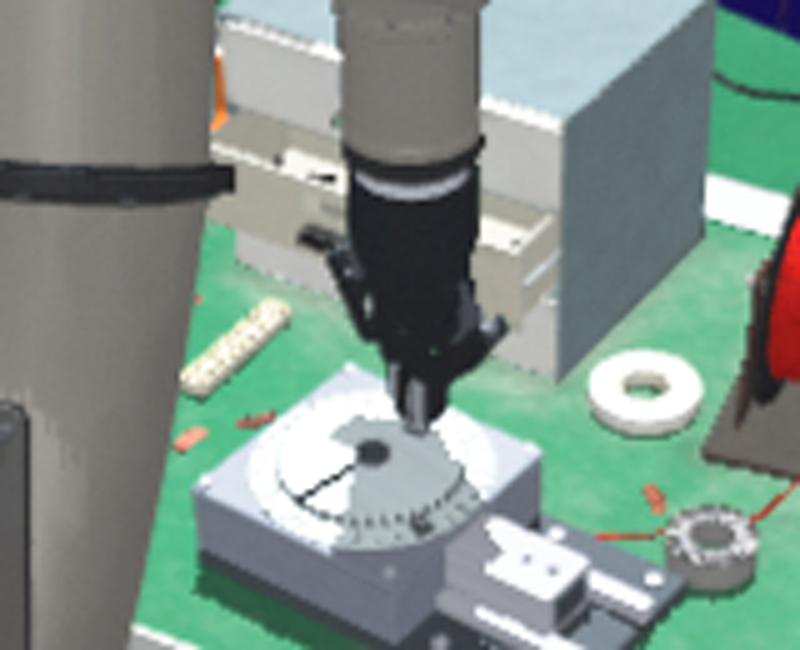

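The dial is following; the pointer is now at lower left of the hub, crop (300,500). I'll turn it the rest of the way.

Request:
apply_moves:
  series: "-0.12 0 0 0 0.0046 -0.0006 0; -0.241 0 0 0 0.009 -0.0016 0; -0.361 0 0 0 0.0135 -0.0032 0; -0.482 0 0 0 0.0177 -0.0052 0; -0.602 0 0 0 0.0217 -0.0077 0; -0.723 0 0 0 0.0253 -0.0107 0; -0.843 0 0 0 0.0286 -0.0141 0; -0.963 0 0 0 0.0315 -0.0178 0; -1.084 0 0 0 0.0339 -0.0218 0; -1.204 0 0 0 0.0355 -0.0261 0; -1.204 0 0 0 0.0355 -0.0261 0; -1.204 0 0 0 0.0355 -0.0261 0"

```text
clock: 5.95
tcp_pos: [0.5401, 0.1736, 0.0783]
orientation: [-0.735, 1.438, 0.733]
contact_force: [7.1, -0.4, 1.2]
grip_width: 0.0101
```

```bash
python3 -c "
from h import *
arc(2,1)
o=get_obs();print(o['contact_force'],o['joints'],o['grip_width'])
crop('s',grab_frame('side'),235,180,115,90,6,'s3.png')
crop('s',grab_frame('top'),245,175,110,85,7,'t3.png')"
```

```text
now 54.49754932884656 0.03951378826812314
-0.035 [-0.      0.0013 -0.0015]
[ 7.13501051 -0.44012119  1.20774571] [-0.21208095  0.50563181 -0.26756236  1.9293838   0.19556271  0.72594036
  1.91853897] 0.01008500748590084
```

View pics/s3.png

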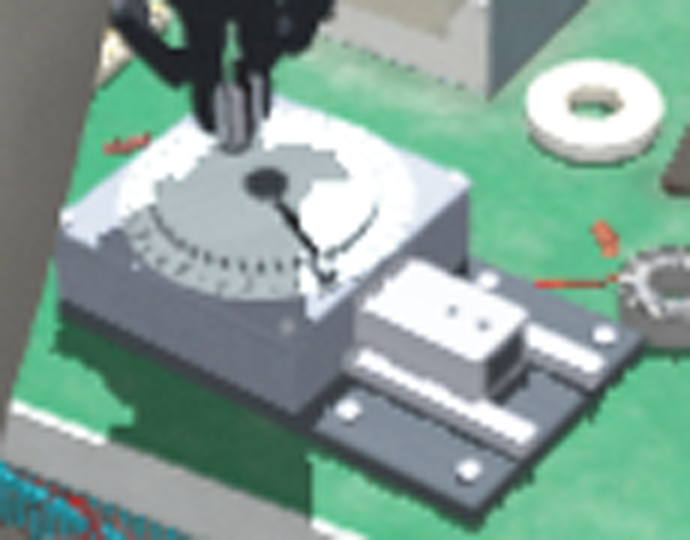

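View pics/t3.png

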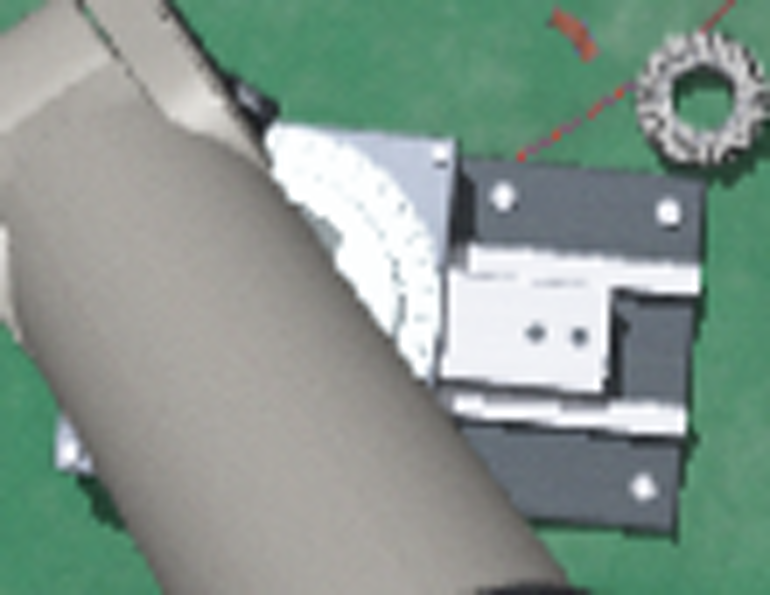

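Side view: the pointer runs straight to the clip at crop (325,275). I'll release, lift and move off toward the screwdriver, then check in the clear.

Request:
apply_moves:
  series: "0 0 0 0 0 0 0.4; 0 0 0 0 0 0 0.4; 0 0 0 0 0 0 0.4; 0 0 0 -0.04 0 0 0.4; 0 0 0 -0.09 0 0 0.4; 0.18 0 0 -0.14 0 0 0.4; 0.36 0 0 -0.14 0 0 0.4; 0.54 0 0 -0.14 0 0 0.4; 0.72 0 0 -0.14 0 0 0.4; 0.9 0 0 -0.14 0 0 0.4; 1.08 0 0 -0.14 0 0 0.4; 1.26 0 0 -0.14 0 0 0.4"

```text
clock: 7.55
tcp_pos: [0.5369, 0.1734, 0.217]
orientation: [0.252, 1.557, -0.253]
contact_force: [-0.4, 0.3, -0.9]
grip_width: 0.0343
```

```bash
python3 - <<'E'
from h import *
np.set_printoptions(precision=4,suppress=True)
o=get_obs();M=R.from_rotvec(o['orientation']).as_matrix();print(o['tcp_pos'],M,o['joints'][6])
print('jaw yaw',np.degrees(np.arctan2(M[1,1],M[0,1])))
d=np.array([.4836,-.3060,.15])-o['tcp_pos'];print(M.T@d)
E
```

```text
[0.5369 0.1734 0.217 ] [[-0.001   0.3163  0.9486]
 [-0.0001  0.9486 -0.3163]
 [-1.     -0.0004 -0.0009]] 0.8010911161477415
jaw yaw 71.55869051553465
[ 0.0671 -0.4716  0.1012]
```

Request:
apply_moves:
  series: "0.18 0 0 0 -0.05 0.01 0.6; 0.36 0 0 0 -0.1 0.02 0.6; 0.54 0 0 0 -0.15 0.032 0.6; 0.72 0 0 0 -0.2 0.043 0.6; 0.9 0 0 0.02 -0.25 0.054 0.6; 1.08 0 0 0.04 -0.3 0.064 0.6; 1.26 0 0 0.067 -0.35 0.075 0.6; 1.4 0 0 0.067 -0.4 0.086 0.6; 1.537 0 0 0.067 -0.45 0.096 0.6; 1.537 0 0 0.067 -0.4716 0.1012 0.6; 1.537 0 0 0.067 -0.4716 0.1012 0.6; 1.537 0 0 0.067 -0.4716 0.1012 0.6"

```text
clock: 9.05
tcp_pos: [0.4873, -0.3047, 0.1499]
orientation: [1.414, 1.065, -1.413]
contact_force: [-0.5, 0.3, -0.6]
grip_width: 0.0513
```

```bash
python3 - <<'E'
from h import *
np.set_printoptions(precision=4,suppress=True)
o=get_obs();M=R.from_rotvec(o['orientation']).as_matrix();print(o['tcp_pos'],o['joints'])
print('jaw yaw',np.degrees(np.arctan2(M[1,1],M[0,1])))
d=np.array([.4836,-.3060,.15])-o['tcp_pos'];print(M.T@d)
t=grab_frame('top');s=grab_frame('side')
cv2.imwrite('pics/top4.png',t)
a=cv2.resize(t[175:245,245:355],None,fx=7,fy=7,interpolation=cv2.INTER_CUBIC);cv2.imwrite('pics/t4.png',a)
crop('s',s,235,180,115,90,6,'s4.png')
crop('s',s,350,150,110,160,4,'s4b.png')
E
```

```text
[ 0.4873 -0.3047  0.1499] [ 0.1562  0.4238  0.379   1.8963 -0.2035  0.8599  0.3577]
jaw yaw -16.078469398701753
[-0.0001 -0.0032  0.0023]
```

View pics/t4.png

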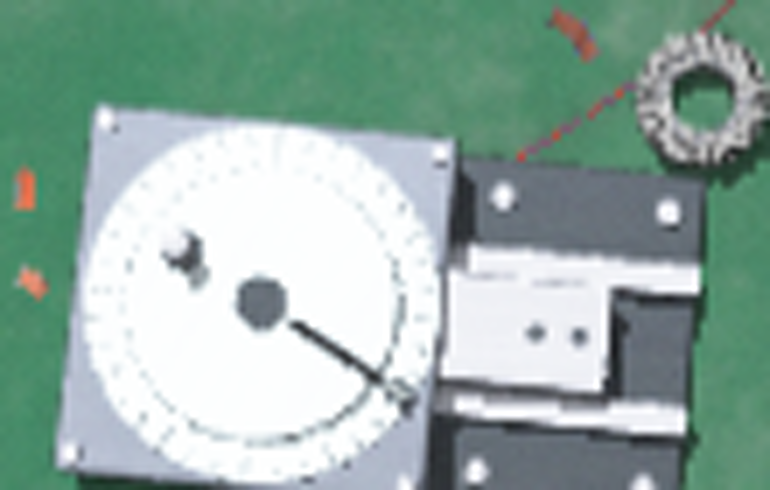

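View pics/s4.png

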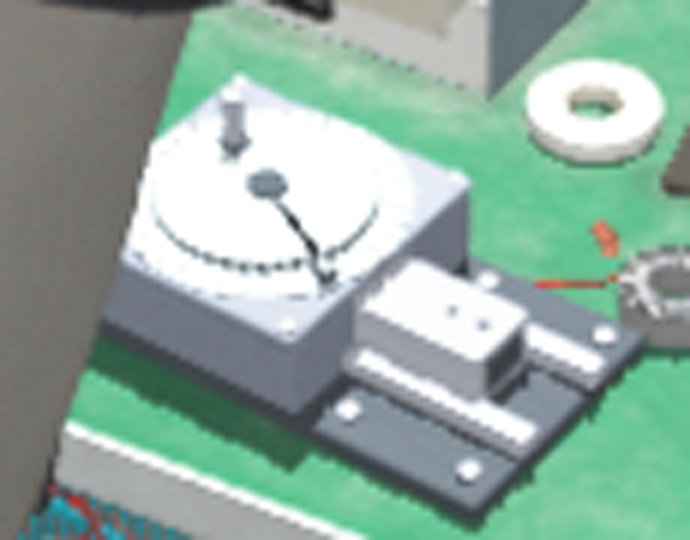

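View pics/s4b.png

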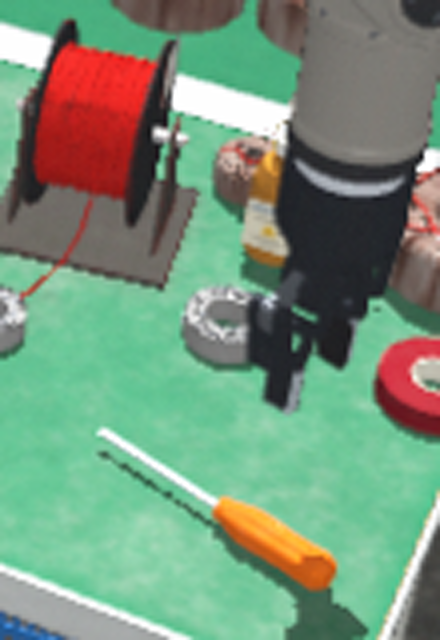

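The pointer lies in line with the clip in both views: top slope is 32.3° against 33.2° hub to clip, within about 1 mm at the tip. Next is the screwdriver; I'll cross-check its position by triangulating the two views.

```bash
python3 - <<'E'
from h import *
np.set_printoptions(precision=4,suppress=True)
t=cv2.imread('pics/top0.png');s=cv2.imread('pics/side0.png')
def tri(a,b):
    Ps=[]
    for n in('top','side'):
        K,r,tt=cam(n);Ps.append(K@np.c_[r,tt])
    X=cv2.triangulatePoints(Ps[0],Ps[1],np.float64(a).reshape(2,1),np.float64(b).reshape(2,1))[:,0];return X[:3]/X[3]
res={}
for n,im,box in(('top',t,(380,200,470,245)),('side',s,(370,250,440,305))):
    h=cv2.cvtColor(im,cv2.COLOR_BGR2HSV);m=cv2.inRange(h,(8,150,120),(20,255,255))
    mm=np.zeros_like(m);x0,y0,x1,y1=box;mm[y0:y1,x0:x1]=m[y0:y1,x0:x1]
    k,l,st,c=cv2.connectedComponentsWithStats(mm);i=1+st[1:,4].argmax()
    pts=np.argwhere(l==i)[:,::-1];print(n,st[i],c[i]);res[n]=c[i]
    print(ray(n,*c[i],.0135))
print(tri(res['top'],res['side']))
print('blade',tri((370+88.5/5-.5,135+397.5/5-.5),(350+101.5/4-.5,150+432.5/4-.5)),ray('side',374.9,257.6,.0135))
E
```

```text
top [421 221  31  14 236] [436.2288 227.0805]
[ 0.4829 -0.3076  0.0135]
side [403 275  31  23 297] [418.7172 285.771 ]
[ 0.4823 -0.3065  0.0135]
[ 0.4826 -0.307   0.0135]
blade [ 0.5249 -0.1643  0.0148] [ 0.5259 -0.1634  0.0135]
```

Request:
apply_moves:
  series: "0.007 0 0 0.04 -0.0033 0.0033 0.6; 0.007 0 0 0.08 -0.0033 0.0033 0.6; 0.007 0 0 0.11 -0.0033 0.0033 0.6; 0.007 0 0 0.13 -0.0033 0.0033 0.6; 0.007 0 0 0.14 -0.0033 0.0033 0.6; 0.007 0 0 0.145 -0.0033 0.0033 0.6; 0.007 0 0 0.145 -0.0033 0.0033 0.6"

```text
clock: 10.02
tcp_pos: [0.4834, -0.3088, 0.0057]
orientation: [1.419, 1.058, -1.418]
contact_force: [-0.8, -0.1, 0.6]
grip_width: 0.051
```

Request:
apply_moves:
  series: "0 0 0 0 0 0 0; 0 0 0 0 0 0 0; 0 0 0 0 0 0 0; 0 0 0 0 0 0 0; 0 0 0 0 0 0 0; 0 0 0 0 0 0 0"
  force: 70

```text
clock: 10.78
tcp_pos: [0.4836, -0.3089, 0.0064]
orientation: [1.419, 1.057, -1.418]
contact_force: [-0.5, 0.8, 4.4]
grip_width: 0.0243
```

Request:
apply_moves:
  series: "0 0 0 -0.02 0 0 0; 0 0 0 -0.04 0 0 0; 0 0 0 -0.06 0 0 0; 0 0 0 -0.07 0 0 0; 0 0 0 -0.07 0 0 0"

```text
clock: 11.4
tcp_pos: [0.4837, -0.3089, 0.0765]
orientation: [1.419, 1.056, -1.417]
contact_force: [0.9, -1.2, -0.6]
grip_width: 0.0243
```

```bash
cat >> h.py <<'E'
G=np.array([.5097,.0795]);yaw=np.radians(82.9);ex=np.array([np.cos(yaw),np.sin(yaw)]);ey=np.array([-ex[1],ex[0]])
def togauge(p): d=np.asarray(p)[:2]-G; return np.array([d@ex,d@ey])
E
python3 - <<'E'
from h import *
np.set_printoptions(precision=4,suppress=True)
o=get_obs();M=R.from_rotvec(o['orientation']).as_matrix();print(o['tcp_pos'],o['grip_width'],o['contact_force'])
print('jaw yaw',np.degrees(np.arctan2(M[1,1],M[0,1])))
g=G-.29*ex; d=np.array([*g,.075])-o['tcp_pos'];print(g,M.T@d)
E
```

```text
[ 0.4837 -0.3089  0.0765] 0.02428945763665507 [ 0.894  -1.1905 -0.5622]
jaw yaw -16.554549962063323
[ 0.4739 -0.2083] [ 0.0014 -0.0381 -0.0936]
```

Request:
apply_moves:
  series: "-0.05 0 0 0 -0.009 -0.023 0; -0.1 0 0 0 -0.019 -0.047 0; -0.165 0 0 0 -0.028 -0.07 0; -0.165 0 0 0 -0.038 -0.0936 0; -0.165 0 0 0.01 -0.038 -0.0936 0; -0.165 0 0 0.01 -0.038 -0.0936 0"

```text
clock: 12.15
tcp_pos: [0.4727, -0.2075, 0.0645]
orientation: [1.298, 1.15, -1.3]
contact_force: [-0.4, 0.3, -0.8]
grip_width: 0.0246
```

```bash
python3 - <<'E'
from h import *
np.set_printoptions(precision=4,suppress=True)
o=get_obs();M=R.from_rotvec(o['orientation']).as_matrix();print(o['tcp_pos'],togauge(o['tcp_pos']))
print('jaw yaw',np.degrees(np.arctan2(M[1,1],M[0,1])))
crop('s',grab_frame('top'),320,180,110,85,7,'t5.png')
crop('s',grab_frame('side'),290,190,130,90,6,'s5.png')
E
```

```text
[ 0.4727 -0.2075  0.0645] [-0.2894  0.0012]
jaw yaw -7.001368692182549
```

View pics/t5.png

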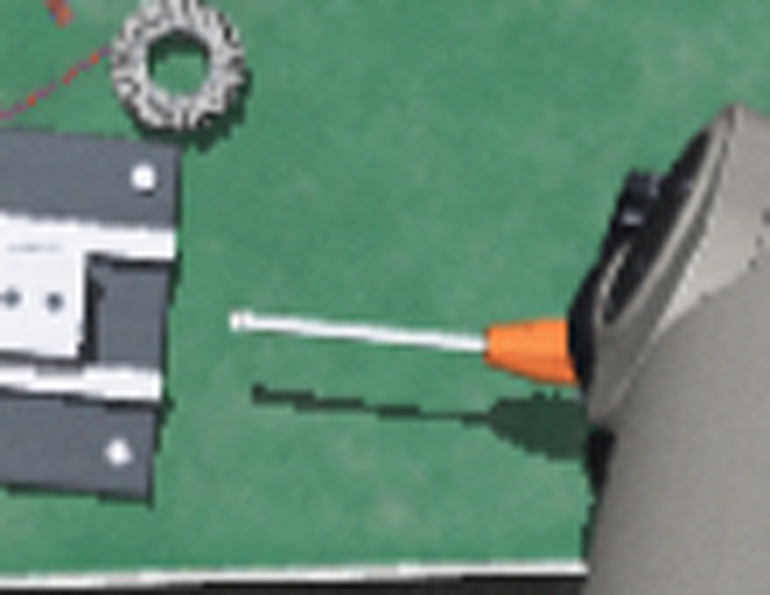

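View pics/s5.png

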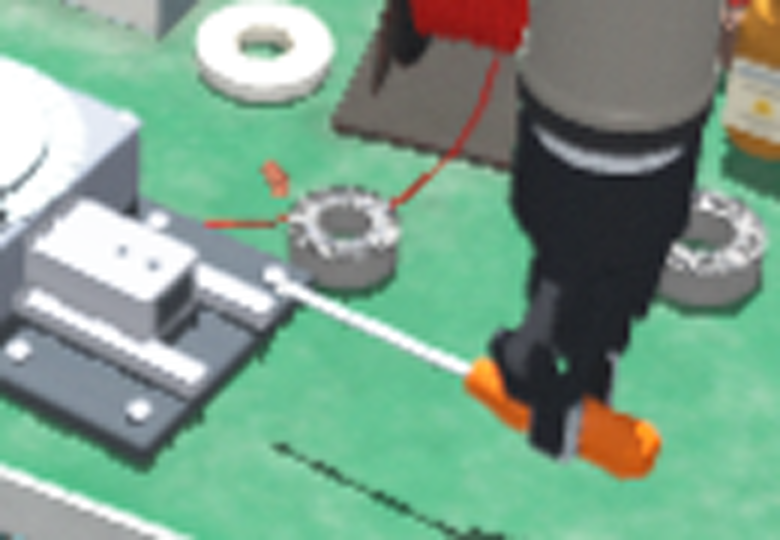

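The driver is held straight; the blade tip is at top crop (235,320) and side crop (270,276). I'll triangulate it.

```bash
cat >> h.py <<'E'
def tri(a,b):
    Ps=[]
    for n in('top','side'):
        K,r,tt=cam(n);Ps.append(K@np.c_[r,tt])
    X=cv2.triangulatePoints(Ps[0],Ps[1],np.float64(a).reshape(2,1),np.float64(b).reshape(2,1))[:,0];return X[:3]/X[3]
E
python3 - <<'E'
from h import *
np.set_printoptions(precision=4,suppress=True)
P=lambda a,b:tri((320+(a[0]+.5)/7-.5,180+(a[1]+.5)/7-.5),(290+(b[0]+.5)/6-.5,190+(b[1]+.5)/6-.5))
o=get_obs();t=o['tcp_pos'];M=R.from_rotvec(o['orientation']).as_matrix()
b=P((234,320),(268,274));j=P((485,343),(468,372))
print('blade',b,togauge(b),'junction',j,togauge(j),np.linalg.norm(b-j))
print('fence face',togauge([.5209,-.0005]),togauge([.4792,.0028]))
E
```

```text
blade [ 0.4887 -0.0553  0.0807] [-0.1364  0.0041] junction [ 0.4782 -0.1579  0.0741] [-0.2395  0.0019] 0.1033229852809206
fence face [-0.078 -0.021] [-0.0799  0.0208]
```

Request:
apply_moves:
  series: "0 0 0 0.02 0.004 0 0; 0 0 0 0.04 0.004 0 0; 0 0 0 0.0465 0.004 0 0; 0 0 0 0.0465 0.004 -0.01 0; 0 0 0 0.0465 0.004 -0.02 0; 0 0 0 0.0465 0.004 -0.03 0; 0 0 0 0.0465 0.004 -0.04 0; 0 0 0 0.0465 0.004 -0.045 0; 0 0 0 0.0465 0.004 -0.045 0"

```text
clock: 13.38
tcp_pos: [0.483, -0.1634, 0.0189]
orientation: [1.299, 1.148, -1.299]
contact_force: [-0.3, -0.2, -0.6]
grip_width: 0.024
```

```bash
python3 - <<'E'
from h import *
np.set_printoptions(precision=4,suppress=True)
o=get_obs();print(o['tcp_pos'],togauge(o['tcp_pos']),o['contact_force'])
crop('s',grab_frame('top'),280,180,110,85,7,'t6.png')
crop('s',grab_frame('side'),270,190,130,90,6,'s6.png')
E
```

```text
[ 0.483  -0.1634  0.0189] [-0.2444 -0.0035] [-0.2998 -0.183  -0.6258]
```

View pics/t6.png

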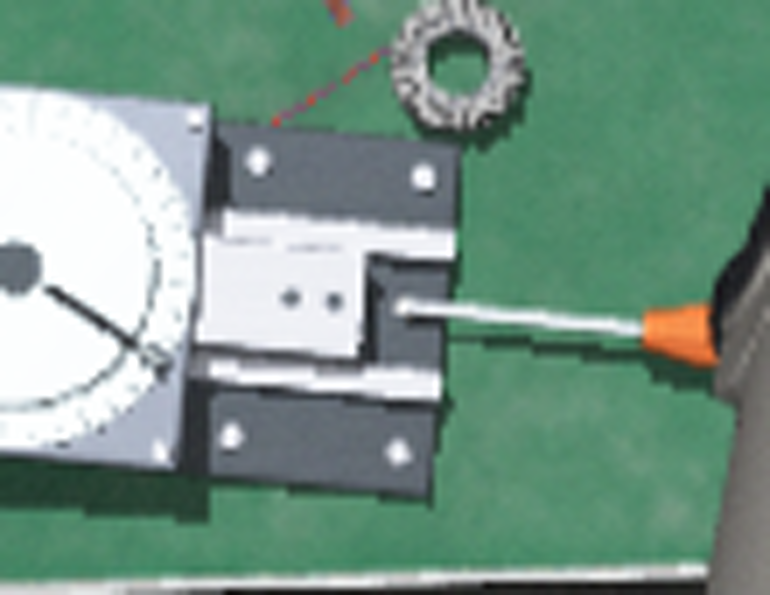

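View pics/s6.png

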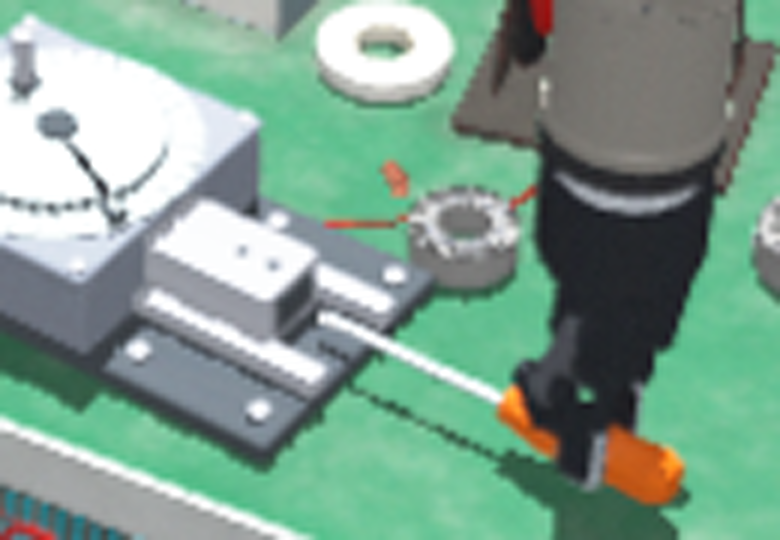

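The blade is centred on the struck face with about 13 mm to go. I'll push slowly.

Request:
apply_moves:
  series: "0 0 0 0 0 -0.003 0; 0 0 0 0 0 -0.006 0; 0 0 0 0 0 -0.009 0; 0 0 0 0 0 -0.011 0; 0 0 0 0 0 -0.013 0; 0 0 0 0 0 -0.015 0; 0 0 0 0 0 -0.017 0; 0 0 0 0 0 -0.019 0; 0 0 0 0 0 -0.021 0; 0 0 0 0 0 -0.023 0; 0 0 0 0 0 -0.025 0; 0 0 0 0 0 -0.027 0"

```text
clock: 14.98
tcp_pos: [0.4862, -0.1371, 0.0188]
orientation: [1.3, 1.148, -1.3]
contact_force: [-0.5, -3.7, -0.7]
grip_width: 0.0243
```

```bash
python3 - <<'E'
from h import *
np.set_printoptions(precision=4,suppress=True)
o=get_obs();print(o['tcp_pos'],togauge(o['tcp_pos']),o['contact_force'],o['contact_force'][:2]@ex)
crop('s',grab_frame('top'),280,180,110,85,7,'t7.png')
crop('s',grab_frame('side'),270,190,130,90,6,'s7.png')
E
```

```text
[ 0.4862 -0.1371  0.0188] [-0.2179 -0.0035] [-0.4803 -3.7383 -0.671 ] -3.7690461150977246
```

View pics/t7.png

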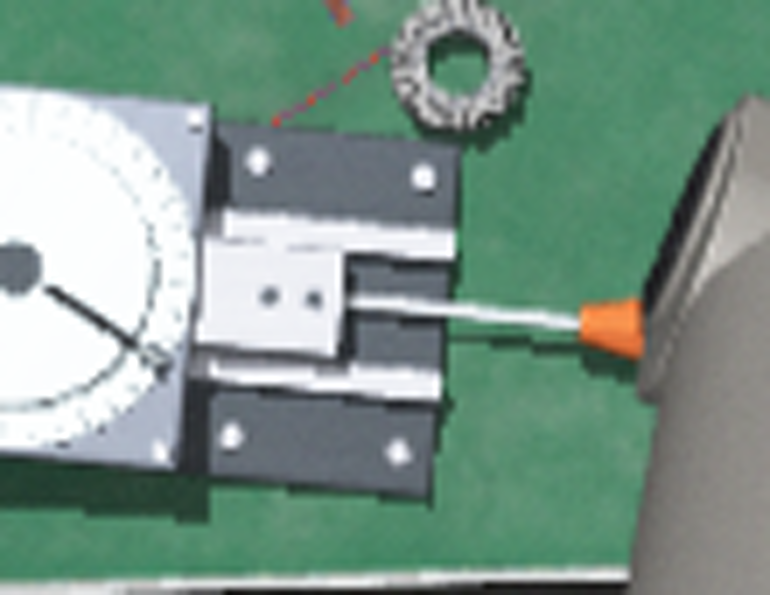

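View pics/s7.png

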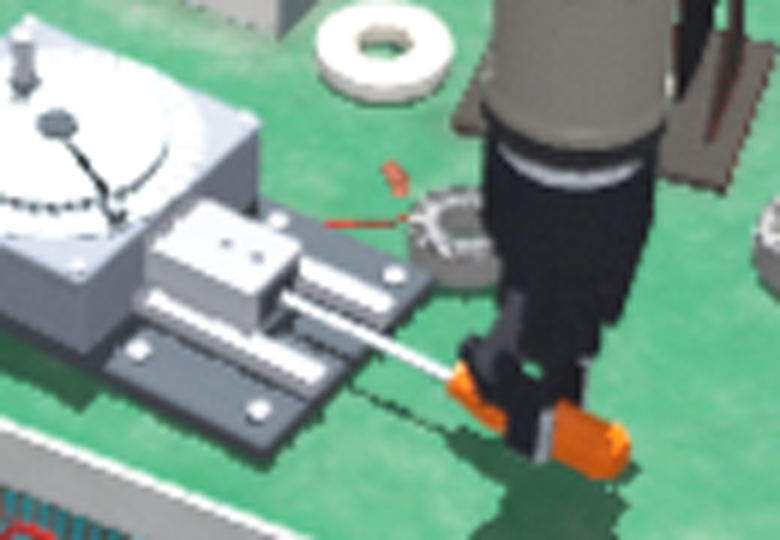

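Request:
apply_moves:
  series: "0 0 0 0 0 -0.002 0; 0 0 0 0 0 -0.004 0; 0 0 0 0 0 -0.006 0"

```text
clock: 15.45
tcp_pos: [0.4869, -0.131, 0.0188]
orientation: [1.3, 1.148, -1.3]
contact_force: [-1.1, -4.7, -1.0]
grip_width: 0.0245
```

Request:
apply_moves:
  series: "0 0 0 0 0 -0.0015 0; 0 0 0 0 0 -0.003 0"

```text
clock: 15.7
tcp_pos: [0.4872, -0.1281, 0.0188]
orientation: [1.3, 1.148, -1.3]
contact_force: [-0.5, -4.8, -0.5]
grip_width: 0.0245
```

Request:
apply_moves:
  series: "0 0 0 0 0 -0.0015 0; 0 0 0 0 0 -0.003 0"

```text
clock: 15.95
tcp_pos: [0.4877, -0.1252, 0.0188]
orientation: [1.3, 1.148, -1.3]
contact_force: [0.4, -4.9, -1.2]
grip_width: 0.0244
```

Request:
apply_moves:
  series: "0 0 0 0 0 -0.0015 0; 0 0 0 0 0 -0.003 0"

```text
clock: 16.2
tcp_pos: [0.488, -0.1222, 0.0188]
orientation: [1.3, 1.148, -1.3]
contact_force: [0.2, -5.0, -1.4]
grip_width: 0.0241
```

Request:
apply_moves:
  series: "0 0 0 0 0 -0.0015 0; 0 0 0 0 0 -0.003 0"

```text
clock: 16.45
tcp_pos: [0.4884, -0.1191, 0.0188]
orientation: [1.3, 1.148, -1.3]
contact_force: [-0.7, -4.5, -0.7]
grip_width: 0.0246
```

Request:
apply_moves:
  series: "0 0 0 0 0 -0.0015 0; 0 0 0 0 0 -0.003 0"

```text
clock: 16.7
tcp_pos: [0.4887, -0.1162, 0.0188]
orientation: [1.3, 1.148, -1.3]
contact_force: [-0.6, -4.5, -0.7]
grip_width: 0.0246
```

Request:
apply_moves:
  series: "0 0 0 0 0 -0.0015 0; 0 0 0 0 0 -0.003 0"

```text
clock: 16.95
tcp_pos: [0.4891, -0.1134, 0.0188]
orientation: [1.3, 1.148, -1.3]
contact_force: [0.1, -4.8, -0.4]
grip_width: 0.0243
```

Request:
apply_moves:
  series: "0 0 0 0 0 -0.001 0; 0 0 0 0 0 -0.002 0"

```text
clock: 17.2
tcp_pos: [0.4894, -0.1114, 0.0188]
orientation: [1.3, 1.148, -1.3]
contact_force: [-0.1, -5.1, -0.2]
grip_width: 0.0246
```

Request:
apply_moves:
  series: "0 0 0 0 0 -0.0015 0; 0 0 0 0 0 -0.003 0"

```text
clock: 17.45
tcp_pos: [0.4894, -0.1102, 0.0188]
orientation: [1.299, 1.146, -1.302]
contact_force: [-2.0, -12.7, -0.2]
grip_width: 0.0244
```

Request:
apply_moves:
  series: "0 0 0 0 0 -0.001 0; 0 0 0 0 0 -0.002 0"

```text
clock: 17.7
tcp_pos: [0.4892, -0.11, 0.0189]
orientation: [1.299, 1.144, -1.304]
contact_force: [-2.3, -16.8, 0.4]
grip_width: 0.0247
```

Force jumped from 5 to 17 N with the motion stopped, as expected for solid contact. I'll press slightly more to confirm, then look.

Request:
apply_moves:
  series: "0 0 0 0 0 -0.001 0; 0 0 0 0 0 -0.002 0"

```text
clock: 17.95
tcp_pos: [0.489, -0.1097, 0.0189]
orientation: [1.299, 1.142, -1.306]
contact_force: [-3.9, -21.0, -0.4]
grip_width: 0.0244
```

```bash
python3 - <<'E'
from h import *
np.set_printoptions(precision=4,suppress=True)
o=get_obs();print(o['tcp_pos'],togauge(o['tcp_pos']),o['contact_force'],o['contact_force'][:2]@ex)
P=lambda x,y,z,s=7,x0=280,y0=180: ray('top',x0+(x+.5)/s-.5,y0+(y+.5)/s-.5,z)
crop('s',grab_frame('top'),280,180,110,85,7,'t8.png')
crop('s',grab_frame('side'),270,190,130,90,6,'s8.png')
E
```

```text
[ 0.489  -0.1097  0.0189] [-0.1903 -0.0029] [ -3.882  -20.9971  -0.4241] -21.315863719007698
```

View pics/t8.png

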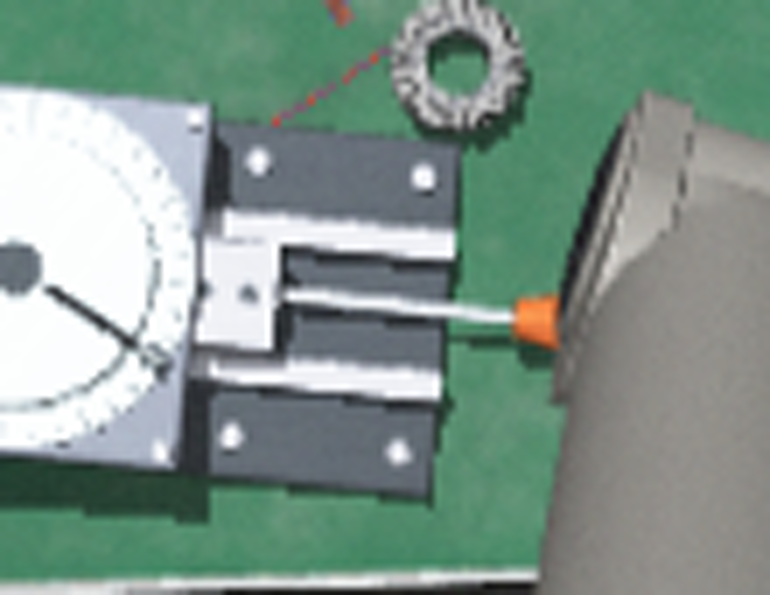

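View pics/s8.png

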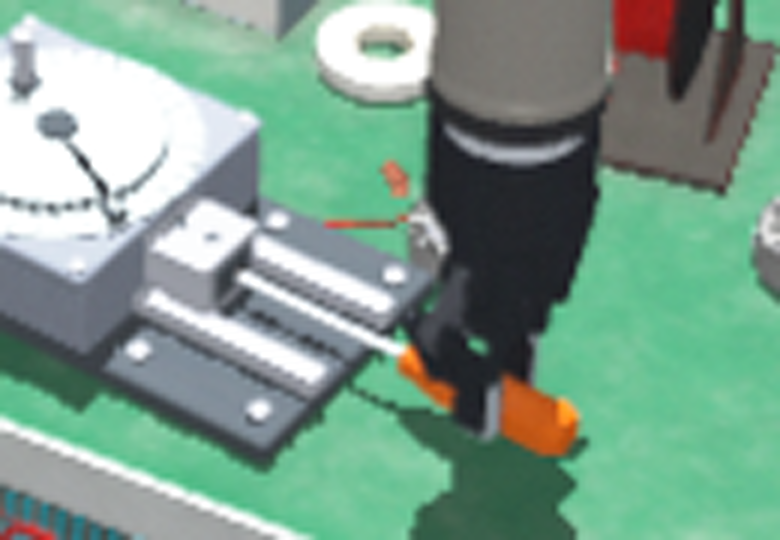

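The fence is straight in the rails, with its face about 31 mm outside the mouth (expected 15–40 mm). Force keeps rising with no motion, so it is home. I'll back off straight and lift.

Request:
apply_moves:
  series: "0 0 0 0 0 0.004 0; 0 0 0 0 0 0.008 0; 0 0 0 0 0 0.012 0; 0 0 0 0 0 0.025 0; 0 0 0 0 0 0.045 0; 0 0 0 0 0 0.07 0; 0 0 0 0 0 0.1 0; 0 0 0 -0.02 0 0.12 0; 0 0 0 -0.03 0 0.14 0; 0 0 0 -0.03 0 0.14 0"

```text
clock: 19.3
tcp_pos: [0.4731, -0.2454, 0.0495]
orientation: [1.302, 1.144, -1.301]
contact_force: [0.3, 0.9, -1.7]
grip_width: 0.0245
```

```bash
python3 - <<'E'
from h import *
np.set_printoptions(precision=4,suppress=True)
o=get_obs();M=R.from_rotvec(o['orientation']).as_matrix();print(o['tcp_pos'],o['contact_force'])
print('jaw yaw',np.degrees(np.arctan2(M[1,1],M[0,1])))
d=np.array([.4837,-.3089,.0064])-o['tcp_pos'];print(M.T@d)
crop('s',grab_frame('top'),280,180,110,85,7,'t9.png')
crop('s',grab_frame('side'),320,190,130,100,6,'s9.png')
E
```

```text
[ 0.4731 -0.2454  0.0495] [ 0.303   0.928  -1.6573]
jaw yaw -7.266821818055416
[0.0432 0.0185 0.0616]
```

View pics/t9.png

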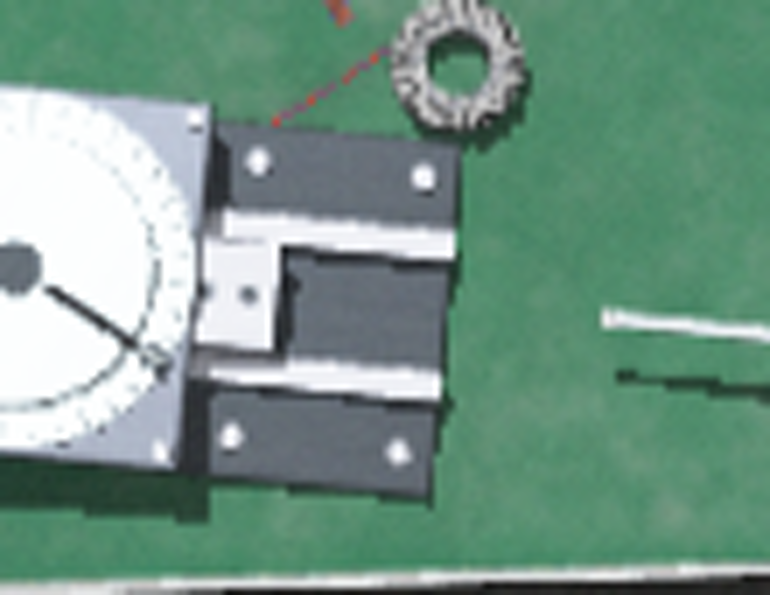

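View pics/s9.png

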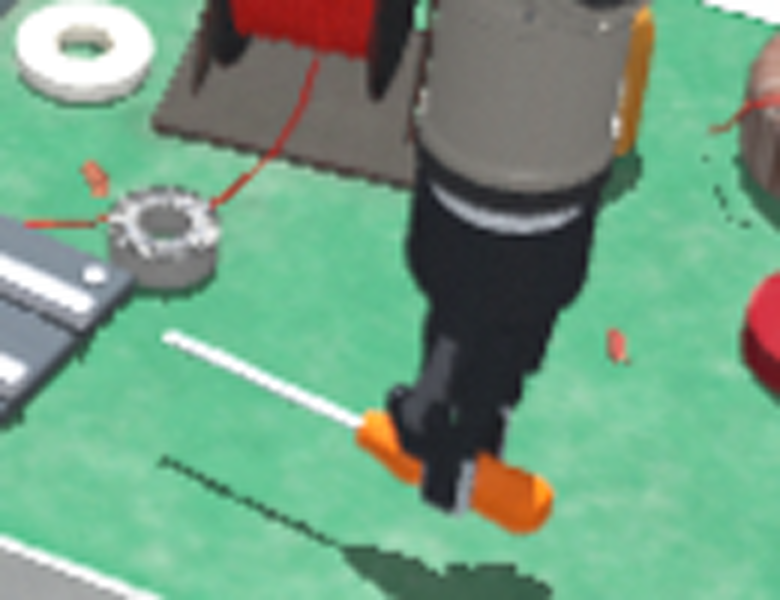

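The fence stayed where it was (face edge at crop x=280 both before and after). I'll lay the driver back at its original spot.

Request:
apply_moves:
  series: "0.05 0 0 0 0.006 0.02 0; 0.1 0 0 0 0.012 0.04 0; 0.161 0 0 0 0.0185 0.0616 0; 0.161 0 0 0.015 0.0185 0.0616 0; 0.161 0 0 0.03 0.0185 0.0616 0; 0.161 0 0 0.036 0.0185 0.0616 0; 0.161 0 0 0.039 0.0185 0.0616 0; 0.161 0 0 0.041 0.0185 0.0616 0; 0.161 0 0 0.041 0.0185 0.0616 0"

```text
clock: 20.52
tcp_pos: [0.4839, -0.3067, 0.008]
orientation: [1.416, 1.06, -1.416]
contact_force: [0.5, 0.6, -0.4]
grip_width: 0.0243
```

Request:
apply_moves:
  series: "0 0 0 0.001 0 0 0; 0 0 0 0.0015 0 0 0; 0 0 0 0.0015 0 0 0.35; 0 0 0 0.0015 0 0 0.4; 0 0 0 0.0015 0 0 0.6; 0 0 0 0.0015 0 0 0.6; 0 0 0 0.0015 0 0 0.6; 0 0 0 0.0015 0 0 0.6; 0 0 0 -0.02 0 0 0.6; 0 0 0 -0.06 0 0 0.6; 0 0 0 -0.11 0 0 0.6; 0 0 0 -0.15 0 0 0.6"

```text
clock: 22.02
tcp_pos: [0.4839, -0.3069, 0.1597]
orientation: [1.416, 1.06, -1.415]
contact_force: [0.8, -0.1, 0.2]
grip_width: 0.0512
```

Request:
apply_moves:
  series: "0 0 0 0 0.03 0.03 0.6; 0 0 0 0 0.06 0.06 0.6; 0 0 0 0 0.09 0.06 0.6; 0 0 0 0 0.12 0.06 0.6; 0 0 0 0 0.12 0.06 0.6"

```text
clock: 22.65
tcp_pos: [0.5839, -0.3976, 0.1571]
orientation: [1.415, 1.061, -1.414]
contact_force: [0.4, -0.3, 0.3]
grip_width: 0.0513
```

```bash
python3 - <<'E'
from h import *
t=grab_frame('top');s=grab_frame('side');cv2.imwrite('pics/top10.png',t)
t2=grab_frame('top');print(cv2.absdiff(t,t2)[195:245,370:470].max())
crop('s',t,245,175,110,85,7,'t10.png')
crop('s',s,230,140,230,170,3,'s10.png')
E
```

```text
90
```

View pics/top10.png

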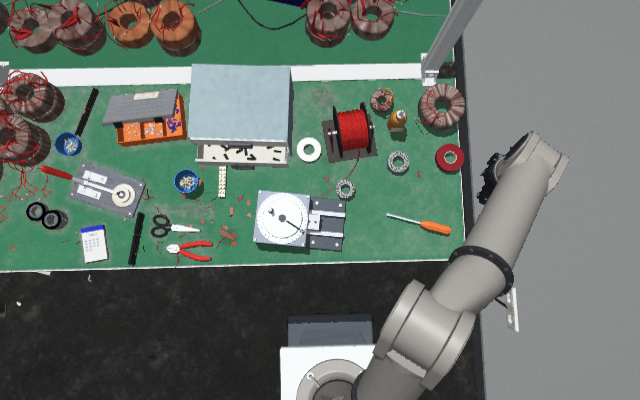

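View pics/s10.png

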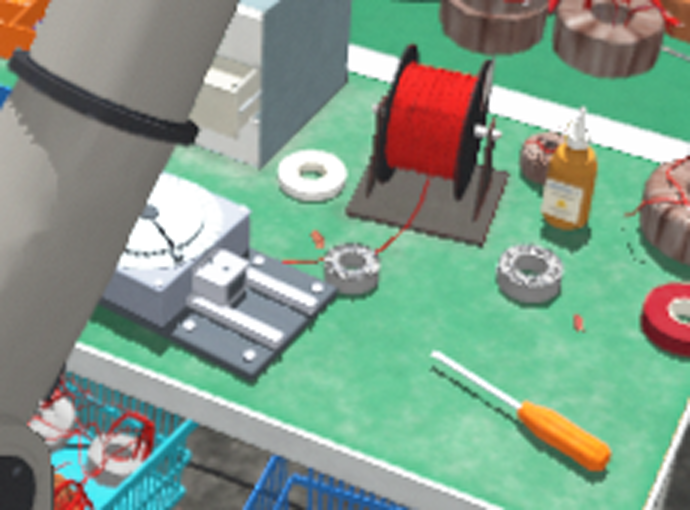

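View pics/t10.png

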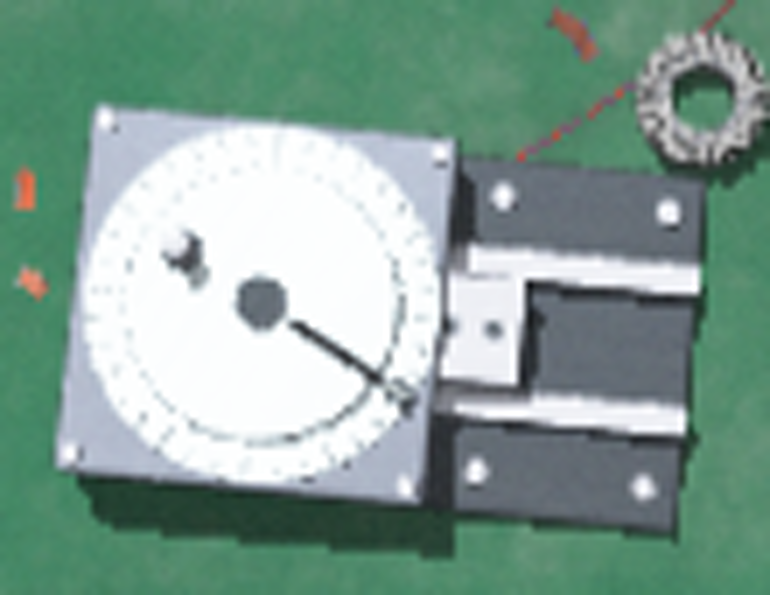

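Driver lies flat on the bench, fence in, pointer at clip, bystanders in place. One oddity remains: two successive frames differed near the driver, so I'll check that it's still.

```bash
python3 - <<'E'
from h import *
a=None
for i in range(4):
    t=grab_frame('top');h=cv2.cvtColor(t,cv2.COLOR_BGR2HSV);m=cv2.inRange(h,(8,150,120),(20,255,255))[205:245,400:462]
    y,x=np.nonzero(m);c=(x.mean()+400,y.mean()+205);print(c,ray('top',*c,.0135),get_obs()['clock'])
    if a is not None:
        d=cv2.absdiff(a,t)[195:245,370:470].max(2);print(d.max(),np.argwhere(d>30)[:5])
    a=t
E
```

```text
(np.float64(435.47210300429185), np.float64(226.75536480686696)) [ 0.48396044 -0.30547353  0.0135    ] 22.85
(np.float64(435.47210300429185), np.float64(226.75536480686696)) [ 0.48396044 -0.30547353  0.0135    ] 22.9
9 []
(np.float64(435.47435897435895), np.float64(226.77350427350427)) [ 0.483907   -0.30547723  0.0135    ] 22.95
18 []
(np.float64(435.47210300429185), np.float64(226.75536480686696)) [ 0.48396044 -0.30547353  0.0135    ] 23.0
18 []
```

The driver is still, so the earlier difference came from the arm settling. Handing in.

```bash
python3 -c "
from bench import *
print(hand_in())"
```

```text
the job is handed in; nothing more can be done
None
```

The gauge is set and the job is handed in after about 23 s of the 64 s; `hand_in` gave no verdict.

- **Dial:** I gripped the post and turned it about 139° counter-clockwise. In the last pictures the pointer still runs into the index clip. When I measured it, it was about 1° off, roughly 1 mm at the tip against the 4 mm allowed.
- **Fence:** I pushed it with the blade at about 4–5 N. It stopped moving roughly 31 mm outside the tunnel mouth, within the expected 15–40 mm. Pressing on raised the force to 21 N with almost no movement, so I took it as home. It stayed put when I backed off. The button itself can't be seen, so this rests on force and position alone.
- **Screwdriver:** It lies flat and still on the bench about 2 mm from where it started, clear of the gauge.
- **Bystanders:** None look moved in the top view; I checked that by eye and did not measure it.
- **A check that disagreed:** One pair of pictures differed near the screwdriver just after the arm moved away. I put it down to the arm settling, because four later pictures showed the screwdriver still.

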